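Push a flush specimen mount out of its slide bar and put it in the tray

ROBOT

A 6-joint arm with a two-finger parallel gripper is mounted at the origin on the work surface. World frame = base frame: x ahead of the robot, y to its left, z up, the work surface at z = 0. Lengths are in m, angles in rad, forces in N, time in s.
With the tool pointing down it reaches from about 0.25 to 0.725 m from the base axis. Payload 4 kg.
Tool frame: the origin (TCP) lies at the centre of the arm's flange, where the gripper is bolted on; the fingertips stand 173 mm ahead of it and the grasp point (between the pads) lies 155 mm ahead of it; x points along the fingers, z is the direction in which the jaws open and shut, and the axes are right-handed (so a half turn about x gives the same grasp; the last joint's range is limited). The gripper opens to 85 mm and grips with 20 to 120 N. Pads are 22 mm wide; open, the fingers measure 114 mm over their backs; the gripper's body (76 mm by 85 mm) begins 54 mm behind the grasp point. The pads swing forward as they close: fully open they stand 13 mm farther back than shut.
Start: joints at [-1.309, 0.241, 0.005, 1.335, 0, 1.571], TCP at [0.129, -0.483, 0.405] pointing down, gripper open.
Joint ranges: [-2.72, 2.72], [-1.05, 1.87], [-1.09, 1.28], [-1.99, 2.15], [-1.42, 1.44], [-3.14, 3.14]. Speed limits (rad/s): [2.79, 2.79, 3.14, 3.14, 3.14, 3.14].

INTERFACE

Orientations are given as a unit quaternion [x, y, z, w].
In Python, from workcell import bot gives the robot as it stands.
- The arm moves only by the tool arm_command, never from a script. Its argument "moves" is one flat list of numbers, 7 for each row, row after row: the shift along the tool's x, y, z in m, then the turn, a rotation vector about the tool's x, y, z in rad, then the closure, from -1 (fully open) to 1 (shut). A call has 1 to 20 rows; each row shifts and turns the pose as measured when the row begins, along the tool's axes as they then stand; what a row does not reach is not made up. A row lasts 1/12 s, in which the tool goes at most 41.7 mm and 7.16 degrees, less where a joint would pass 70% of its speed; a pose out of reach is approached as far as the arm can. A call with a gripper value outside its range is refused whole. The fingers move at their own pace and stop on an object; the grip force is fixed at half the most. Time passes only in rows, so rows that do not move let the fingers close. It gives the time, the measured TCP pose, the force and the opening at its end, in the units of the state.
- bot.get_obs(): the state, without advancing time (a new reading comes with each control period).
- bot.camera(name): name is "side" or "top"; returns the picture (420x560x3 uint8, red, green, blue); there is no depth.
- bot.get_calibration(name): a dict with "mtx" (3x3 intrinsics, pixels), "world_from_camera" (4x4, takes a point from camera to world coordinates). Camera axes: x right, y up, looking along -z (the intrinsics and any distortion apply to the point x, -y, -z); pixel columns grow to the right and rows downward; lengths in m; the calibration is good to about 2 mm. A picture is of the moment at which its call begins. get_calibration takes no time and is no camera call.
- bot.job_done(): hands the job in, once; it reports no verdict.
The state is a dict: "clock": time; "joint_pos": joint angles; "joint_vel": joint speeds; "tau": joint torques, N m; "eef_pos": TCP position; "tool_rot": TCP orientation; "ft_force": force on the tool from outside, world axes, zero at the start; "ft_torque": the same for the moment, N m; "grip_width": finger opening in m.
Only numpy, scipy, OpenCV 4.12 (cv2) and the standard library are available. Lean on these libraries where they do the work, as an engineer would, in place of code of your own. Each camera call takes 0.05 s, during which the arm holds its last target.

TASK

Unload the red specimen mount: slide the bar along the unloading station until the red mount is over the ejector pin, then press the lever pedal down to its stop so that the pin pokes the mount up out of its pocket from below. Lift the raised red mount out and set it down gently, face up, fully home in an empty pocket of the blue tray. Leave the other mounts seated where they are and do not disturb the eyepiece standing on the bench; the lever may stay pressed.

Things in the scene. Friction and masses are not known exactly. Their poses are not given: they have to be found in the camera images.
- station: Unloading station bolted to the bench, grey base with two dark rails along its y axis and end plates at y = +-170 mm (tops 80 mm high). Origin: on the bench under the ejector pin; pedal on its -x side. The bar lies between the rails with 1 mm play a side; the rails' lips hold it down: tops 91.5 mm above the bench, 43 mm apart, 64 mm over all. Yellow lines on the lips mark the pin's place, y = 0.
- pin_tip (a point): Centre of the top of the round brass ejector pin, 10 mm in diameter, upright under the bar in the station's centre (x = 0, y = 0). At rest its top is 60 mm above the bench, 2 mm below the bar; with the lever fully pressed it is 80 mm above the bench.
- lever (a joint): Angle of the ejector lever, 0 = at rest (pin down), 0.36 rad = pedal pressed to its stop (pin 20 mm up, in proportion). The lever has friction and stays where it is left; pressing takes about 3 N, the stop is rigid. If no pocket hole is over the pin, the pin hits the bar and the lever stops early.
- pedal (a point): Centre of the top of the black rubber pedal pad (42 mm along the station's x, 46 mm along y). At rest it is 117 mm to the station's -x side of the pin and 62 mm above the bench; pressed to the stop it has dropped 23 mm, to 39 mm, and has shifted 4 mm further to -x. To be pushed straight down.
- slide_bar: Loose aluminium bar 50 x 230 x 23 mm (x, y, z), 0.5 kg, sliding along the station's y, 49 mm either way from the middle, at 3 to 5 N. Origin: centre of its underside, 62 mm above the bench; y along it, parallel to the station's y. Three pockets at y = -44, 0, +44 mm, 31.5 mm wide, 18 mm deep, each with a 20 mm access hole in its 5 mm floor (pin within 5 mm of its centre). Knob at y = +100 mm.
- knob (a point): Middle of the black round knob on the bar: 16 to 17 mm in diameter, 28 mm tall, from 85 to 113 mm above the bench; this point is 14 mm above the bar's top. Grip it from above, or push it from either side, to slide the bar.
- red_mount: Specimen to unload: red resin disc, 30 mm diameter, 18 mm tall, 35 g, bright metal rectangle in its top face. Origin: centre of its underside; z towards the face. It starts in any one of the bar's three pockets, its face flush with the bar's top (85 mm above the bench). The fully pressed lever raises it 13 mm (underside 80 mm up); it stays there on the pin, held upright by the last 5 mm of pocket.
- black_mount: Black resin mount of the same size with a round copper specimen, in another pocket of the bar: stays there, seated.
- green_mount: Green resin mount of the same size with a round steel specimen, in the third pocket of the bar: stays there, seated.
- tray: Blue tray plate fixed to the bench, 172 x 60 x 14 mm (x, y, z) with three round pockets in a row along its x, 34 mm in diameter and 6 mm deep (pocket floor 8 mm above the bench). Origin: centre of its underside. A mount standing home in a pocket has its underside 8 mm and its face 26 mm above the bench.
- tray_hole0 (a point): Centre of the mouth of the tray pocket at the tray's x = -56 mm, 14 mm above the bench: already taken by the tray mount.
- tray_hole1 (a point): Centre of the mouth of the middle tray pocket, 14 mm above the bench: empty.
- tray_hole2 (a point): Centre of the mouth of the tray pocket at the tray's x = +56 mm, 14 mm above the bench: empty.
- tray_mount: Black resin mount of the same size with a rectangular brass specimen, standing in the tray pocket tray_hole0. Leave it there.
- eyepiece: Black microscope eyepiece standing on the bench, 35 mm in diameter, 50 mm tall, 90 g. Origin: centre of its underside. Leave it alone.
Things that resemble listed ones, but are neither listed nor needed, are in the scene too. Of the things that look like the red_mount, the smallest one is meant. What is shaped like the tray_mount but white is not meant.

How it is judged:
By the outcome, as a careful person would: the job done as asked, in the order asked, and still so for the second after the job is handed in, with the robot touching nothing.
It also fails if it takes over 59 s, if anything falls off the work surface, if the arm or the gripper's body presses on something with over 40 N, if the wrist force passes 120 N, or if a joint passes its speed limit or range.

## Working session

There is one attempt and no reset: what is moved stays moved. The work goes in short steps, Python scripts to look and compute and a tool call to move; the robot and the scene stay as the last step left them, time stands still between calls to the robot, and variables do not carry over. Pictures are saved under pics/ and viewed, and the job is handed in when it is done.

Besides the shell and the picture viewer there is one more tool, called after ">>>" in YAML: its name, and indented under it one key for each argument. arm_command: Moves the arm, as the interface text tells. Its arguments: {"type":"object","properties":{"moves":{"type":"array"}},"required":["moves"]}

```bash
mkdir -p pics; ls; python3 - <<'E'
from workcell import bot
import cv2,numpy as np
np.set_printoptions(precision=4,suppress=True)
o=bot.get_obs()
for k in o: print(k,o[k])
for n in ("side","top"):
    im=bot.camera(n); cv2.imwrite(f"pics/{n}0.png",im[:,:,::-1]); c=bot.get_calibration(n)
    print(n,c)
E
```

```text
pics
clock 0.0
joint_pos [-1.309   0.2414  0.0037  1.3352 -0.      1.5708]
joint_vel [ 0.0004 -0.001   0.0013 -0.0005 -0.0008 -0.0008]
tau [  0.0001 -37.2315  25.241    0.0169  -0.       0.    ]
eef_pos [ 0.1293 -0.4827  0.4038]
tool_rot [ 0.4309  0.5616 -0.43    0.5604]
ft_force [0.8088 0.0544 0.2706]
ft_torque [-0.0577  0.0087  0.0127]
grip_width 0.08549748073704659
side {'mtx': array([[436.1658,   0.    , 276.3264],
       [  0.    , 436.1658, 212.4217],
       [  0.    ,   0.    ,   1.    ]]), 'world_from_camera': array([[ 0.9842,  0.1285, -0.1217,  0.5151],
       [-0.1766,  0.6668, -0.724 , -0.5765],
       [-0.0119,  0.7341,  0.6789,  0.715 ],
       [ 0.    ,  0.    ,  0.    ,  1.    ]])}
top {'mtx': array([[511.7566,   0.    , 280.2273],
       [  0.    , 511.7566, 211.8099],
       [  0.    ,   0.    ,   1.    ]]), 'world_from_camera': array([[ 0.0255,  0.985 , -0.1707,  0.4556],
       [-0.9997,  0.0255, -0.0025,  0.1321],
       [ 0.0019,  0.1707,  0.9853,  0.9668],
       [ 0.    ,  0.    ,  0.    ,  1.    ]])}
```

View pics/side0.png

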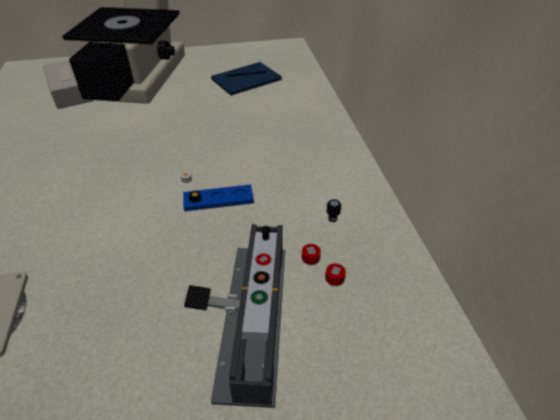

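View pics/top0.png

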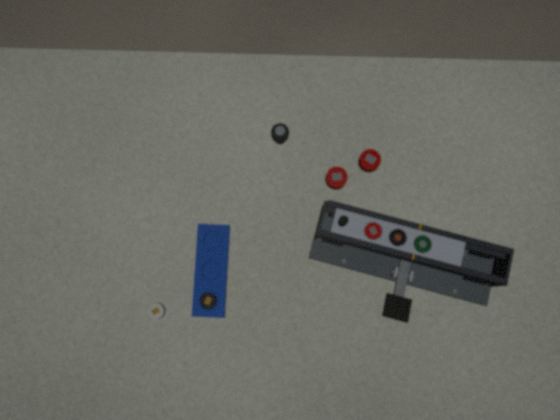

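```bash
cat > h.py <<'E'
from workcell import bot
import cv2,numpy as np
np.set_printoptions(precision=4,suppress=True)
def ray(n,uv):
    c=bot.get_calibration(n);K=c["mtx"];T=c["world_from_camera"]
    d=np.linalg.inv(K)@np.array([uv[0],uv[1],1.]);d=np.array([d[0],-d[1],-d[2]])
    return T[:3,3],T[:3,:3]@d
def cast(n,uv,z):
    o,d=ray(n,uv);return o+d*(z-o[2])/d[2]
def tri(a,b):
    o1,d1=ray("side",a);o2,d2=ray("top",b)
    s=np.linalg.lstsq(np.c_[d1,-d2],o2-o1,rcond=None)[0]
    p,q=o1+s[0]*d1,o2+s[1]*d2
    return (p+q)/2,np.linalg.norm(p-q)
def proj(n,P):
    c=bot.get_calibration(n);T=np.linalg.inv(c["world_from_camera"]);p=T[:3,:3]@np.array(P)+T[:3,3]
    p=c["mtx"]@np.array([p[0],-p[1],-p[2]]);return p[:2]/p[2]
def blobs(im,lo,hi,amin=15):
    h=cv2.cvtColor(im,cv2.COLOR_RGB2HSV);m=cv2.inRange(h,lo,hi)
    n,l,s,c=cv2.connectedComponentsWithStats(m)
    return [(c[i].round(1),s[i]) for i in range(1,n) if s[i,4]>=amin]
def snap(n,name,box=None,k=4):
    im=bot.camera(n)
    cv2.imwrite(f"pics/{name}_raw.png",im[:,:,::-1])
    if box:
        x0,y0,x1,y1=box;cv2.imwrite(f"pics/{name}.png",cv2.resize(im[y0:y1,x0:x1,::-1],None,fx=k,fy=k,interpolation=cv2.INTER_CUBIC))
    return im
E
python3 - <<'E'
from h import *
for n in("side","top"):
    im=cv2.imread(f"pics/{n}0.png")[:,:,::-1].copy()
    for nm,lo,hi in(("red",(0,150,60),(8,255,255)),("red2",(170,150,60),(180,255,255)),("yel",(15,120,70),(32,255,255)),("green",(60,100,25),(90,255,255)),("blue",(105,150,50),(125,255,255)),("bar",(110,5,130),(140,40,255))):
        for c,s in blobs(im,lo,hi,5): print(n,nm,c,s)
t=cv2.imread("pics/top0.png");cv2.imwrite("pics/ct.png",cv2.resize(t[190:330,300:520],None,fx=3.6,fy=3.6,interpolation=cv2.INTER_CUBIC))
t=cv2.imread("pics/side0.png");cv2.imwrite("pics/cs.png",cv2.resize(t[215:410,170:360],None,fx=3,fy=3,interpolation=cv2.INTER_CUBIC))
t=cv2.imread("pics/top0.png");cv2.imwrite("pics/ctray.png",cv2.resize(t[215:330,140:240],None,fx=5,fy=5,interpolation=cv2.INTER_CUBIC))
E
```

```text
side red [310.1 253.9] [302 244  18  20 208]
side red [263.1 259.4] [256 254  15  11  63]
side red [334.5 274.3] [326 264  19  21 236]
side red2 [260.3 255. ] [258 254   5   3   6]
side red2 [263.  263.4] [261 262   5   3   5]
side red2 [335.8 281.8] [334 280   4   4   6]
side yel [194.3 193.7] [192 192   6   4  19]
side yel [244.  287.5] [242 287   5   2  10]
side yel [275. 289.] [273 288   5   3  15]
side green [258.8 297. ] [252 291  15  13 112]
side blue [254.8  68. ] [241  64  32   9  87]
side blue [233.   71.5] [230  70   6   4   8]
side blue [243.7  80.6] [218  74  61  18 293]
side blue [219.8 197.3] [ 184  185   69   25 1105]
side bar [259.2 289.6] [ 243  233   33   99 1195]
top red [369.2 160.2] [359 150  21  21 221]
top red [335.9 178. ] [326 168  21  20 215]
top red [372.6 230.6] [365 223  16  16 112]
top red2 [371.9 165.7] [370 164   5   4   7]
top yel [419.8 226.4] [418 225   4   4  12]
top yel [413.  256.5] [412 255   3   4  12]
top yel [207.4 300.5] [204 297   8   8  43]
top yel [155.  310.5] [153 309   5   4  16]
top green [421.8 243.7] [415 237  15  15 125]
top blue [210.7 267.9] [ 193  225   36   92 2509]
```

View pics/ct.png

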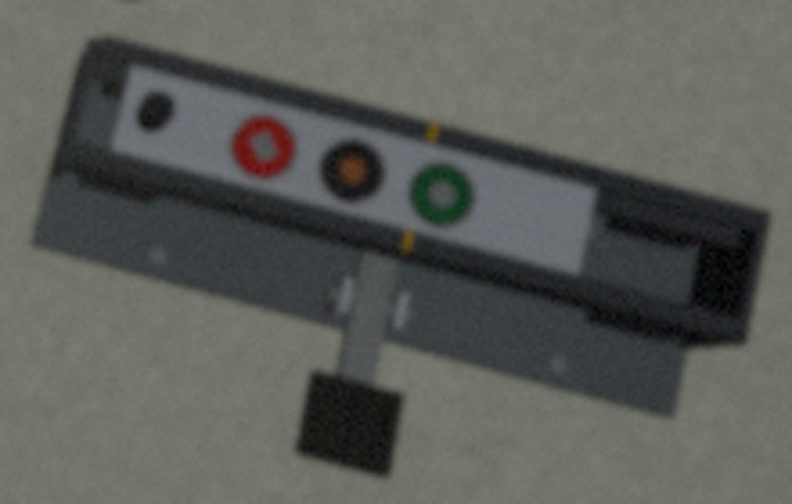

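View pics/cs.png

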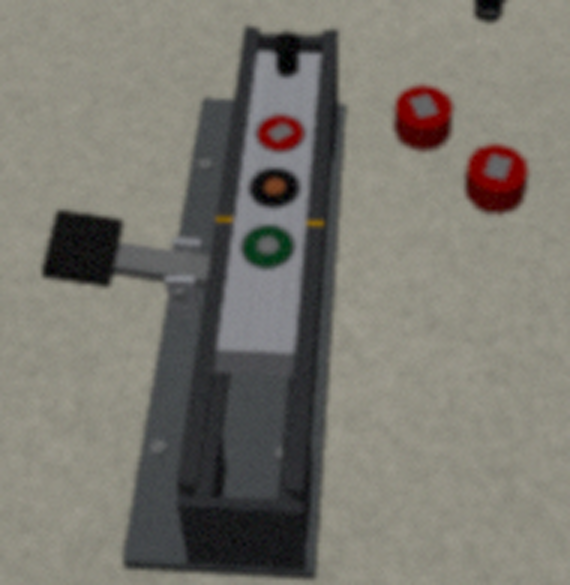

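View pics/ctray.png

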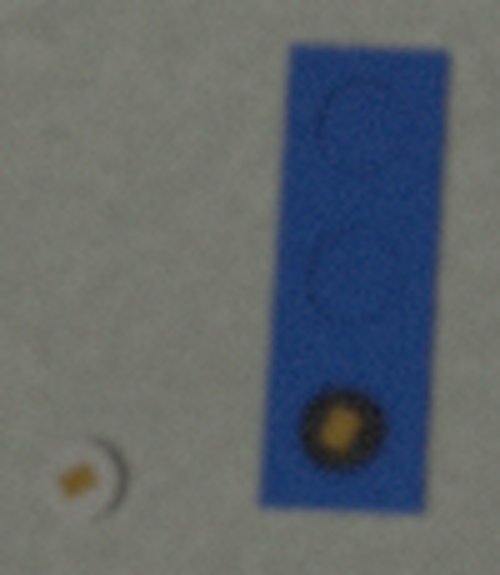

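```bash
python3 - <<'E'
from h import *
def show(n,uv,z): return cast(n,uv,z)[:2]
# whole mount centroid incl. specimen: filled contours
res={}
for n,yl in(("side",[(244,287.5),(275,289)]),("top",[(419.8,226.4),(413,256.5)])):
    im=cv2.imread(f"pics/{n}0.png")[:,:,::-1].copy();h=cv2.cvtColor(im,cv2.COLOR_RGB2HSV)
    def big(m,box=None):
        cs,_=cv2.findContours(m,cv2.RETR_EXTERNAL,cv2.CHAIN_APPROX_NONE)
        return cs
    Y=[cast(n,u,.0915) for u in yl];print(n,"yellow",Y[0][:2],Y[1][:2],"mid",(Y[0]+Y[1])[:2]/2,np.linalg.norm(Y[0]-Y[1]))
    m=cv2.inRange(h,(0,120,40),(9,255,255))|cv2.inRange(h,(170,120,40),(180,255,255))
    for c in big(m):
        if cv2.contourArea(c)>40:
            e=cv2.fitEllipse(c);print(n,"red",np.round(e,1) if 0 else e[0],show(n,e[0],.085))
    m=cv2.inRange(h,(55,90,20),(95,255,255))
    for c in big(m):
        if cv2.contourArea(c)>40:
            e=cv2.fitEllipse(c);print(n,"green",e[0],show(n,e[0],.085))
    m=cv2.inRange(h,(105,120,40),(125,255,255))
    for c in big(m):
        if cv2.contourArea(c)>800:
            r=cv2.minAreaRect(c);P=np.array([cast(n,p,.014)[:2] for p in cv2.boxPoints(r)]);print(n,"tray",P.tolist(),P.mean(0))
            ap=cv2.approxPolyDP(c,4,True)[:,0];print(ap.tolist(),[show(n,p,.014).round(4).tolist() for p in ap])
    print(n,"tm",[show(n,u,.026) for u in ([(194.3,193.7)] if n=="side" else [(207.4,300.5)])])
    m=cv2.inRange(h,(0,0,0),(180,255,45))
    for c in big(m):
        a=cv2.contourArea(c)
        if 20<a<1500 : 
            M=cv2.moments(c);u=(M["m10"]/M["m00"],M["m01"]/M["m00"]);print(n,"dark",np.round(u,1),a)
E
```

```text
side yellow [ 0.5357 -0.0941] [ 0.5893 -0.1076] mid [ 0.5625 -0.1009] 0.055232348812340286
side red (334.9817810058594, 273.8186950683594) [ 0.7047 -0.0891]
side red (263.0105895996094, 258.963134765625) [ 0.5799 -0.0286]
side red (310.5851135253906, 253.47080993652344) [ 0.6723 -0.0319]
side green (258.7418212890625, 296.87408447265625) [ 0.5589 -0.1143]
side tray [[0.42241697756284563, 0.28892595767416185], [0.5956486584230792, 0.28783782164549443], [0.5913692962414951, 0.21767599976531926], [0.4260710361914603, 0.2199372018891883]] [0.5089 0.2536]
[[250, 185], [197, 191], [197, 202], [189, 199], [191, 192], [184, 192], [184, 208], [252, 202]] [[0.5931, 0.2848], [0.4592, 0.2866], [0.4574, 0.2445], [0.4385, 0.2595], [0.4443, 0.2855], [0.427, 0.2889], [0.4256, 0.2284], [0.5892, 0.219]]
side tm [array([0.4532, 0.2627])]
side dark [252.2 382.9] 1166.5
side dark [197.2 297.5] 417.5
side dark [261.  277.1] 116.0
side dark [279.1 262.9] 63.5
side dark [265.7 231.1] 109.0
side dark [333.1 211.5] 140.5
side dark [195.1 197.8] 50.5
side dark [249.   85.4] 112.0
side dark [246.1  73.4] 93.5
s
[... 199 characters left out ...]
66101074219, 177.3033447265625) [0.6729 0.0372]
top red (369.29730224609375, 159.8307342529297) [ 0.7064 -0.0218]
top green (422.1127624511719, 243.7663116455078) [ 0.5586 -0.1126]
top tray [[0.42528640014816366, 0.29049164266340255], [0.594396700325694, 0.2899321338880989], [0.5924990811270765, 0.23028349812386847], [0.4235263180739826, 0.2326299147881673]] [0.5089 0.2608]
[[199, 225], [193, 315], [223, 316], [228, 226]] [[0.5916, 0.2866], [0.4255, 0.2888], [0.4251, 0.234], [0.5911, 0.232]]
top tm [array([0.4523, 0.2622])]
top dark [396.6 307.3] 504.0
top dark [207.8 300.3] 146.0
top dark [397.4 237. ] 164.0
top dark [342.6 220.7] 41.0
top dark [329.6 209.6] 55.5
top dark [279.4 137. ] 85.0
```

```bash
cat >> h.py <<'E'
from scipy.spatial.transform import Rotation as R
PIN=np.array([.5622,-.1010]);YS=np.array([.238,.971]);YS/=np.linalg.norm(YS);XS=np.array([YS[1],-YS[0]])
def st(x,y): return PIN+x*XS+y*YS
def pose():
    o=bot.get_obs();return o,np.array(o["eef_pos"]),R.from_quat(o["tool_rot"]).as_matrix()
def go(xy=None,tcpz=None,jaw=None):
    o,p,M=pose()
    print("clock",round(o["clock"],2),"tcp",p,"F",np.round(o["ft_force"],2),"w",round(o["grip_width"],4),"q",np.round(o["joint_pos"],3),"x",M[:,0],"z",M[:,2])
    if jaw is not None:
        x=np.array([0,0,-1.]);best=None
        for s in(1,-1):
            z=np.array([jaw[0]*s,jaw[1]*s,0]);z/=np.linalg.norm(z);T=np.c_[x,np.cross(z,x),z]
            rv=R.from_matrix(M.T@T).as_rotvec()
            print("  turn",rv,"deg",np.degrees(np.linalg.norm(rv)))
            if best is None or np.linalg.norm(rv)<best[0]: best=(np.linalg.norm(rv),T)
        M2=best[1]
    else: M2=M
    if xy is not None:
        t=np.array([xy[0],xy[1],p[2] if tcpz is None else tcpz])
        print("  target",t,"shift now-axes",M.T@(t-p),"after turn",M2.T@(t-p))
E
python3 - <<'E'
from h import *
print("pin",PIN,"yaw",np.degrees(np.arctan2(-YS[0],YS[1])))
for n,u in(("top",(396.6,307.3)),("side",(197.2,297.5))): print("pedal",cast(n,u,.062),"exp",st(-.117,0))
bar=(cast("top",(397.4,237),.085)+cast("side",(261,277.1),.085))[:2]/2
print("black",bar,"knob exp",st(0,.0312+.1), proj("top",[*st(0,.1312),.113]),proj("side",[*st(0,.1312),.113]))
print(cast("top",(210.6,269.6),.014),cast("top",(212.4,240),.014))
go(st(0,.1312),.30,YS)
E
```

```text
pin [ 0.5622 -0.101 ] yaw -13.772145432751337
pedal [ 0.4491 -0.0722  0.062 ] exp [ 0.4486 -0.0731]
pedal [ 0.4498 -0.078   0.062 ] exp [ 0.4486 -0.0731]
black [ 0.5694 -0.0707] knob exp [0.5934 0.0264] [343.9029 219.3362] [265.0193 227.6396]
[0.5087 0.2607 0.014 ] [0.5639 0.2601 0.014 ]
clock 0.1 tcp [ 0.1293 -0.4827  0.4039] F [0.47 0.49 0.07] w 0.0854 q [-1.309  0.241  0.004  1.335 -0.     1.571] x [-0.0005  0.0019 -1.    ] z [ 0.2588 -0.9659 -0.0019]
  turn [-2.6395 -0.0007 -0.0025] deg 151.22954649519392
  turn [ 0.5021 -0.0019  0.0005] deg 28.7706746059588
  target [0.5934 0.0264 0.3   ] shift now-axes [ 0.1046  0.5801 -0.3715] after turn [ 0.1039  0.3295 -0.605 ]
```

>>> arm_command:
  moves: [0,0,0,-0.12,0,0,0.4,0,0,0,-0.12,0,0,0.4,0,0,0,-0.12,0,0,0.4,0,0,0,-0.12,0,0,0.4,0,0,0,-0.12,0,0,0.4,0,0,0,-0.12,0,0,0.4,0,0,0,-0.12,0,0,0.4,0,0,0,-0.12,0,0,0.4,0,0,0,-0.12,0,0,0.4,0,0,0,-0.12,0,0,0.4,0,0,0,-0.12,0,0,0.4,0,0,0,-0.12,0,0,0.4,0,0,0,-0.12,0,0,0.4,0,0,0,-0.12,0,0,0.4,0,0,0,-0.12,0,0,0.4,0,0,0,-0.12,0,0,0.4,0,0,0,-0.12,0,0,0.4,0,0,0,-0.12,0,0,0.4,0,0,0,-0.12,0,0,0.4,0,0,0,-0.12,0,0,0.4]

```text
clock: 1.77
eef_pos: [0.1284, -0.4794, 0.3926]
tool_rot: [-0.387, 0.583, 0.405, 0.589]
ft_force: [-0.5, -0.2, -0.5]
grip_width: 0.0253
```

```bash
python3 - <<'E'
from h import *
go(st(0,.1312),.35,YS)
E
```

```text
clock 1.77 tcp [ 0.1284 -0.4794  0.3926] F [-0.51 -0.16 -0.53] w 0.0253 q [-1.309  0.252 -0.012  1.335  0.    -0.927] x [-0.0072  0.0271 -0.9996] z [0.3727 0.9277 0.0224]
  turn [-0.1415  0.0236 -0.0152] deg 8.264706067248785
  turn [ 2.9998 -0.0228 -0.0354] deg 171.89337057940634
  target [0.5934 0.0264 0.35  ] shift now-axes [ 0.0529 -0.2438  0.6416] after turn [ 0.0426 -0.3312  0.602 ]
```

>>> arm_command:
  moves: [0,0,0,-0.07,0.012,-0.008,0.4,0,0,0,-0.07,0.012,-0.008,0.4,0.002,-0.0184,0.0334,0,0,0,0.4,0.002,-0.0184,0.0334,0,0,0,0.4,0.002,-0.0184,0.0334,0,0,0,0.4,0.002,-0.0184,0.0334,0,0,0,0.4,0.002,-0.0184,0.0334,0,0,0,0.4,0.002,-0.0184,0.0334,0,0,0,0.4,0.002,-0.0184,0.0334,0,0,0,0.4,0.002,-0.0184,0.0334,0,0,0,0.4,0.002,-0.0184,0.0334,0,0,0,0.4,0.002,-0.0184,0.0334,0,0,0,0.4,0.002,-0.0184,0.0334,0,0,0,0.4,0.002,-0.0184,0.0334,0,0,0,0.4,0.002,-0.0184,0.0334,0,0,0,0.4,0.002,-0.0184,0.0334,0,0,0,0.4,0.002,-0.0184,0.0334,0,0,0,0.4,0.002,-0.0184,0.0334,0,0,0,0.4]

```text
clock: 3.27
eef_pos: [0.5502, -0.0118, 0.3513]
tool_rot: [-0.433, 0.56, 0.437, 0.556]
ft_force: [0.5, -0.9, 0.2]
grip_width: 0.0258
```

```bash
python3 - <<'E'
from h import *
go(st(0,.1312),.32,YS)
E
```

```text
clock 3.27 tcp [ 0.5502 -0.0118  0.3513] F [ 0.53 -0.94  0.24] w 0.0258 q [-0.022  0.371  0.045  1.253  0.001  0.225] x [-0.0078  0.0016 -1.    ] z [ 0.2441  0.9697 -0.0004]
  turn [-0.0062 -0.0004 -0.0079] deg 0.5784102374861382
  turn [ 3.1353 -0.0124  0.0006] deg 179.64296229913634
  target [0.5934 0.0264 0.32  ] shift now-axes [ 0.031  -0.0328  0.0476] after turn [ 0.0313 -0.0329  0.0474]
```

>>> arm_command:
  moves: [0,0,0,-0.006,0,-0.008,0.4,0.01,-0.011,0.016,0,0,0,0.4,0.01,-0.011,0.016,0,0,0,0.4,0.01,-0.011,0.016,0,0,0,0.4,0,0,0,0,0,0,0.4]

```text
clock: 3.68
eef_pos: [0.5986, 0.0361, 0.3157]
tool_rot: [-0.439, 0.554, 0.44, 0.553]
ft_force: [-0.2, -0.4, 0.3]
grip_width: 0.0256
```

```bash
python3 - <<'E'
from h import *
go(st(0,.1312),.268,YS)
snap("side","s1",(170,150,360,340),3)
snap("top","t1",(280,150,480,290),3.6)
E
```

```text
clock 3.68 tcp [0.5986 0.0361 0.3157] F [-0.23 -0.38  0.29] w 0.0256 q [0.06  0.487 0.13  1.216 0.001 0.289] x [-0.0027  0.0009 -1.    ] z [0.2268 0.9739 0.0002]
  turn [ 0.0115  0.0002 -0.0028] deg 0.6813192088018104
  turn [-3.13    0.0045  0.0003] deg 179.3385772757667
  target [0.5934 0.0264 0.268 ] shift now-axes [ 0.0477  0.0027 -0.0106] after turn [ 0.0477  0.0027 -0.0106]
```

View pics/s1.png

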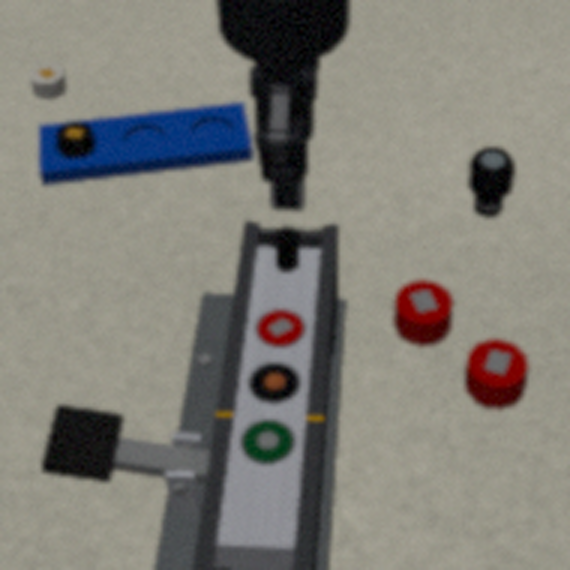

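View pics/t1.png

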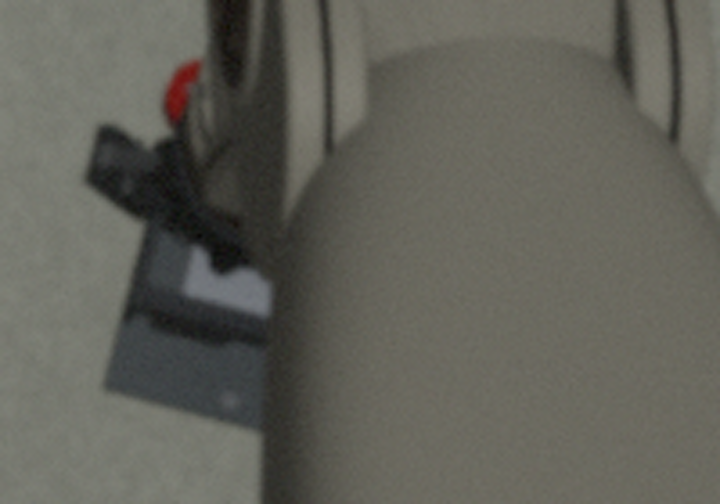

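>>> arm_command:
  moves: [0,0.0027,-0.0106,0.0115,0,0,0.1,0,0,0,0,0,0,0.1,0.016,0,0,0,0,0,0.1,0.016,0,0,0,0,0,0.1,0,0,0,0,0,0,0.1,0,0,0,0,0,0,0.1]

```text
clock: 4.28
eef_pos: [0.5886, 0.0176, 0.2896]
tool_rot: [-0.434, 0.559, 0.433, 0.559]
ft_force: [0.5, 0.4, -0.0]
grip_width: 0.0385
```

```bash
python3 - <<'E'
from h import *
go(st(0,.1312),.268,YS)
snap("side","s2",(190,150,340,300),4)
E
```

```text
clock 4.28 tcp [0.5886 0.0176 0.2896] F [ 0.46  0.37 -0.01] w 0.0385 q [ 0.03   0.484  0.053  1.139 -0.002  0.281] x [ 0.0014 -0.0017 -1.    ] z [ 0.2485  0.9686 -0.0013]
  turn [-0.0107 -0.0014  0.0017] deg 0.6284513971687509
  turn [3.1308 0.0027 0.0021] deg 179.38441751803646
  target [0.5934 0.0264 0.268 ] shift now-axes [ 0.0216 -0.0025  0.0098] after turn [ 0.0216 -0.0026  0.0097]
```

View pics/s2.png

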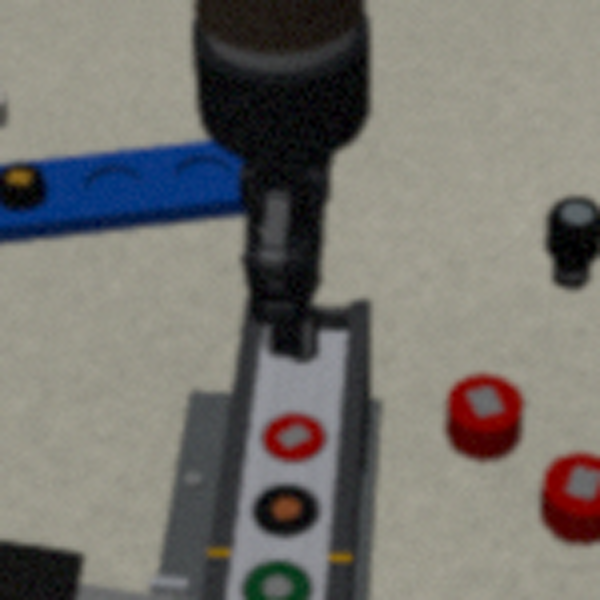

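```bash
python3 - <<'E'
from h import *
go(st(0,.1312),.268,YS)
E
```

```text
clock 4.33 tcp [0.5885 0.0176 0.2896] F [-0.07 -0.5  -0.23] w 0.0383 q [ 0.03   0.484  0.053  1.139 -0.002  0.281] x [ 0.001  -0.0019 -1.    ] z [ 0.2484  0.9686 -0.0016]
  turn [-0.0107 -0.0016  0.0014] deg 0.6253272089632751
  turn [3.1309 0.0022 0.0025] deg 179.38662326188273
  target [0.5934 0.0264 0.268 ] shift now-axes [ 0.0216 -0.0025  0.0098] after turn [ 0.0216 -0.0027  0.0098]
```

>>> arm_command:
  moves: [0,-0.0025,0.008,-0.01,0,0,0.1,0,0,0,0,0,0,0.1,0,0,0,0,0,0,0.1,0,0,0,0,0,0,0.1]

```text
clock: 4.67
eef_pos: [0.594, 0.0246, 0.2935]
tool_rot: [-0.438, 0.555, 0.434, 0.558]
ft_force: [-0.7, 0.6, 0.4]
grip_width: 0.0384
```

```bash
python3 - <<'E'
from h import *
go(st(0,.1312),.268,YS)
E
```

```text
clock 4.67 tcp [0.594  0.0246 0.2935] F [-0.67  0.62  0.36] w 0.0384 q [ 0.042  0.489  0.073  1.148 -0.002  0.283] x [ 0.0066 -0.0015 -1.    ] z [0.239  0.971  0.0002]
  turn [-0.001   0.0002  0.0068] deg 0.3920904491404097
  turn [ 3.1406  0.0106 -0.0003] deg 179.94395666750498
  target [0.5934 0.0264 0.268 ] shift now-axes [0.0255 0.0012 0.0017] after turn [0.0255 0.001  0.0017]
```

>>> arm_command:
  moves: [0.012,0.001,0.0015,0,0,0.005,0.1,0.012,0,0,0,0,0,0.1,0,0,0,0,0,0,0.1,0,0,0,0,0,0,0.1,0,0,0,0,0,0,0.1]

```text
clock: 5.08
eef_pos: [0.5937, 0.0273, 0.2682]
tool_rot: [-0.437, 0.556, 0.436, 0.557]
ft_force: [-0.5, -0.3, 0.3]
grip_width: 0.0385
```

```bash
python3 - <<'E'
from h import *
go(st(0,.1312),.268,YS)
E
```

```text
clock 5.08 tcp [0.5937 0.0273 0.2682] F [-0.52 -0.27  0.25] w 0.0385 q [0.046 0.512 0.039 1.096 0.    0.286] x [ 0.0026  0.0001 -1.    ] z [0.2379 0.9713 0.0007]
  turn [0.0002 0.0007 0.0025] deg 0.14777956440399195
  turn [-3.1414 -0.0039  0.0012] deg 179.98789836059606
  target [0.5934 0.0264 0.268 ] shift now-axes [ 0.0002  0.0001 -0.0009] after turn [ 0.0002  0.0001 -0.0009]
```

>>> arm_command:
  moves: [0,0,0,0,0,0,0.5,0,0,0,0,0,0,0.5,0,0,0,0,0,0,0.5,0,0,-0.006,0,0,0,0.5,0,0,-0.008,0,0,0,0.5,0,0,-0.008,0,0,0,0.5,0,0,0,0,0,0,0.5,0,0,0,0,0,0,0.5]

```text
clock: 5.75
eef_pos: [0.5885, 0.0048, 0.2693]
tool_rot: [-0.437, 0.554, 0.437, 0.558]
ft_force: [0.5, 2.2, -0.9]
grip_width: 0.0213
```

```bash
python3 - <<'E'
from h import *
im=snap("side","s3",(190,200,340,350),4)
for c,s in blobs(im,(0,150,60),(8,255,255),20):print(c,cast("side",c,.085)[:2],(cast("side",c,.085)[:2]-PIN)@YS)
go(st(0,.0562),.268,YS)
E
```

```text
[310.5 254.1] [ 0.6717 -0.0335] 0.09165213155953712
[261.6 267.1] [ 0.5742 -0.048 ] 0.05431302206381219
[334.7 274.8] [ 0.7036 -0.0913] 0.043112011426689086
clock 5.8 tcp [0.5885 0.0047 0.2692] F [ 0.4   0.17 -0.08] w 0.0211 q [0.007 0.499 0.021 1.088 0.003 0.246] x [ 0.0047  0.0031 -1.    ] z [0.2367 0.9716 0.0042]
  turn [0.0014 0.0042 0.0038] deg 0.3315443356491716
  turn [-3.1402 -0.0059  0.0065] deg 179.92259493932926
  target [ 0.5756 -0.0464  0.268 ] shift now-axes [ 0.001   0.0004 -0.0528] after turn [ 0.0012  0.0004 -0.0528]
```

View pics/s3.png

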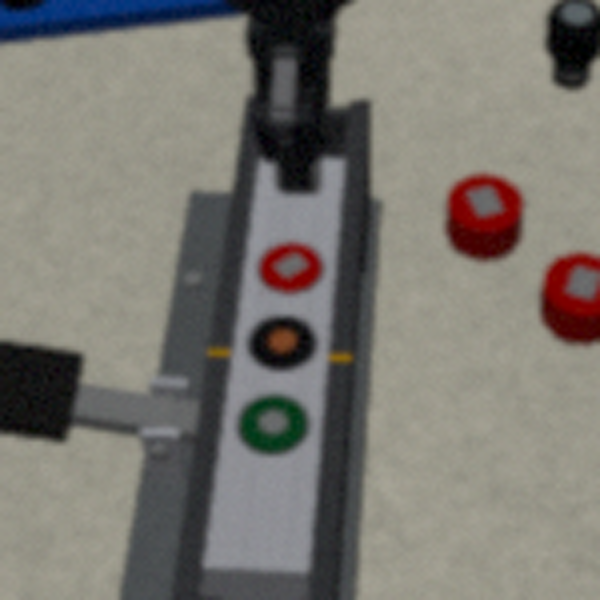

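>>> arm_command:
  moves: [0,0,-0.008,0,0.002,0.002,0.5,0,0,-0.009,0,0,0,0.5,0,0,-0.009,0,0,0,0.5,0.001,0,-0.009,0,0,0,0.5,0,0,-0.008,0,0,0,0.5,0,0,-0.006,0,0,0,0.5,0,0,0,0,0,0,0.5,0,0,0,0,0,0,0.5,0,0,0,0,0,0,0.5]

```text
clock: 6.55
eef_pos: [0.5764, -0.0469, 0.2692]
tool_rot: [-0.436, 0.553, 0.438, 0.559]
ft_force: [0.4, 2.9, -0.7]
grip_width: 0.0212
```

```bash
cat >>h.py <<'E'
def redpos(n,z=.085,name=None):
    im=snap(n,name);h=cv2.cvtColor(im,cv2.COLOR_RGB2HSV)
    m=cv2.inRange(h,(0,120,40),(9,255,255))|cv2.inRange(h,(170,120,40),(180,255,255))
    for c in cv2.findContours(m,cv2.RETR_EXTERNAL,cv2.CHAIN_APPROX_NONE)[0]:
        if cv2.contourArea(c)>40:
            e=cv2.fitEllipse(c);p=cast(n,e[0],z)[:2];print(n,np.round(e[0],1),p,"st",XS@(p-PIN),YS@(p-PIN))
    return im
E
python3 - <<'E'
from h import *
im=redpos("side",name="s4")
cv2.imwrite("pics/s4.png",cv2.resize(im[200:350,190:340,::-1],None,fx=4,fy=4,interpolation=cv2.INTER_CUBIC))
go(st(0,.0562),.268,YS)
E
```

```text
side [259.8 288.9] [ 0.5633 -0.0975] st 0.00021486890242951488 0.003684123250153216
side [335.  273.8] [ 0.7047 -0.0892] st 0.13562721248888418 0.0454117807257226
side [310.5 253.4] [ 0.6722 -0.0318] st 0.09035714595254918 0.09335848117114752
clock 6.6 tcp [ 0.5764 -0.0468  0.2692] F [0.17 1.24 0.25] w 0.0209 q [-0.083  0.481 -0.01   1.075  0.007  0.156] x [ 0.0059  0.0068 -1.    ] z [0.2363 0.9717 0.008 ]
  turn [0.0018 0.008  0.0041] deg 0.5232069744075978
  turn [-3.1398 -0.0064  0.0125] deg 179.8963038494712
  target [ 0.5756 -0.0464  0.268 ] shift now-axes [0.0012 0.0009 0.0002] after turn [0.0012 0.0009 0.0002]
```

View pics/s4.png

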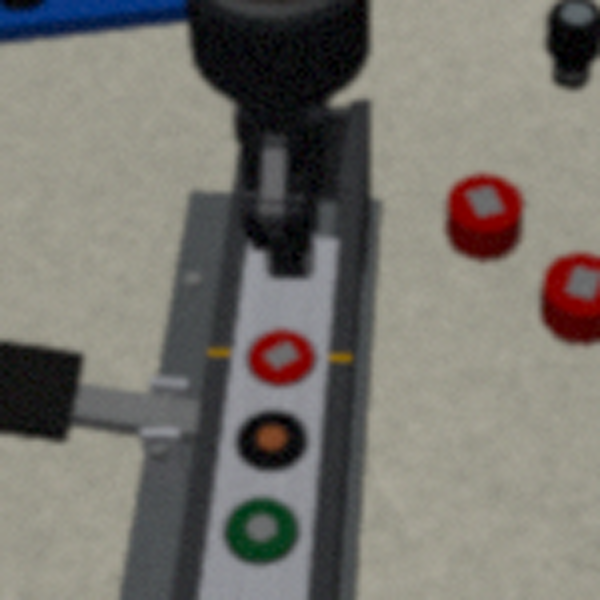

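>>> arm_command:
  moves: [0.001,0,-0.0035,0,0.004,0.004,0.5,0,0,0,0,0,0,0.5,0,0,0,0,0,0,0.5]

```text
clock: 6.85
eef_pos: [0.5763, -0.0494, 0.2692]
tool_rot: [-0.437, 0.554, 0.438, 0.557]
ft_force: [0.1, 1.4, 1.2]
grip_width: 0.0211
```

```bash

python3 - <<'E'
from h import *
im=redpos("side",name="s5")
go(st(0,.0562),.268,YS)
E
```

```text
side [259.7 290.4] [ 0.5627 -0.1006] st 0.0003620266650006701 0.0005070699840747184
side [335.  273.9] [ 0.7047 -0.0893] st 0.135617881139111 0.04533644119454251
side [310.6 253.5] [ 0.6722 -0.032 ] st 0.09040756446821041 0.09322100995767287
clock 6.9 tcp [ 0.5763 -0.0494  0.2692] F [-0.11  0.94 -1.31] w 0.0211 q [-0.087  0.482 -0.008  1.078  0.004  0.15 ] x [ 0.0032  0.0038 -1.    ] z [0.2347 0.9721 0.0044]
  turn [0.0034 0.0044 0.0022] deg 0.3440044153537837
  turn [-3.1382 -0.0035  0.0069] deg 179.80407139963125
  target [ 0.5756 -0.0464  0.268 ] shift now-axes [0.0012 0.0014 0.0028] after turn [0.0012 0.0014 0.0028]
```

>>> arm_command:
  moves: [0,0,0.0022,0,0,0,0.1,0,0,0,0,0,0,0.1,0,0,0,0,0,0,0.1,-0.02,0,0,0,0,0,0.1,-0.025,0,0,0,0,0,0.1,-0.02,0,0,0,0,0,0.1,0,0.02,-0.008,0,0,0,1,0,0.025,-0.011,0,0,0,1,0,0.025,-0.012,0,0,0,1,0,0.025,-0.012,0,0,0,1,0,0.018,-0.006,0,0,0,1,0,0,0,0,0,0,1,0,0,0,0,0,0,1,0,0,0,0,0,0,1]

```text
clock: 8.07
eef_pos: [0.4498, -0.07, 0.3348]
tool_rot: [-0.438, 0.557, 0.436, 0.554]
ft_force: [-0.9, 1.4, -0.3]
grip_width: -0.0003
```

```bash

python3 - <<'E'
from h import *
im=redpos("side",name="s6")
cv2.imwrite("pics/s6.png",cv2.resize(im[200:350,150:300,::-1],None,fx=4,fy=4,interpolation=cv2.INTER_CUBIC))
go(st(-.119,0),.25,YS)
E
```

```text
side [259.7 290.4] [ 0.5628 -0.1006] st 0.0004565847870634198 0.0004886141097363646
side [335.  273.9] [ 0.7047 -0.0893] st 0.13561901631459783 0.045259725859860794
side [310.6 253.4] [ 0.6723 -0.0319] st 0.09043271322918807 0.09336128536836945
clock 8.12 tcp [ 0.4503 -0.07    0.3348] F [0.16 0.08 0.84] w -0.0001 q [-0.153  0.199 -0.237  1.136 -0.005  0.084] x [-0.0013 -0.0047 -1.    ] z [ 0.2351  0.972  -0.0048]
  turn [ 0.0031 -0.0048 -0.0001] deg 0.3296353770075075
  turn [-3.1385  0.0002 -0.0076] deg 179.82269343924332
  target [ 0.4466 -0.0727  0.25  ] shift now-axes [ 0.0848  0.0029 -0.003 ] after turn [ 0.0848  0.0029 -0.0035]
```

View pics/s6.png

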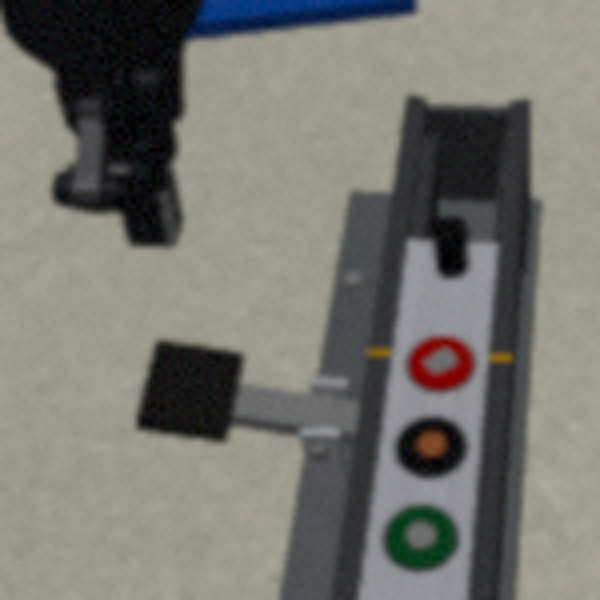

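>>> arm_command:
  moves: [0.02,0.003,-0.003,0,-0.005,0,1,0.025,0,0,0,0,0,1,0.025,0,0,0,0,0,1,0.015,0,0,0,0,0,1,0,0,0,0,0,0,1,0,0,0,0,0,0,1,0,0,0,0,0,0,1]

```text
clock: 8.7
eef_pos: [0.4558, -0.0721, 0.2483]
tool_rot: [-0.441, 0.553, 0.436, 0.557]
ft_force: [0.8, 0.5, 0.0]
grip_width: -0.0001
```

```bash

python3 - <<'E'
from h import *
go(st(-.119,0),.216,YS)
E
```

```text
clock 8.7 tcp [ 0.4558 -0.0721  0.2483] F [0.77 0.47 0.03] w -0.0001 q [-0.157  0.297 -0.36   0.904  0.     0.077] x [ 0.0097 -0.0014 -1.    ] z [0.2319 0.9727 0.0009]
  turn [0.0063 0.0009 0.0098] deg 0.6705139280523502
  turn [-3.1352 -0.0154  0.0015] deg 179.63697774294252
  target [ 0.4466 -0.0727  0.216 ] shift now-axes [ 0.0322  0.0091 -0.0027] after turn [ 0.0323  0.0087 -0.0027]
```

>>> arm_command:
  moves: [0,0.009,-0.0027,0.006,0,0.01,1,0,0,0,0,0,0,1,0,0,0,0,0,0,1,0.006,0,0,0,0,0,1,0.006,0,0,0,0,0,1,0.006,0,0,0,0,0,1,0.006,0,0,0,0,0,1,0,0,0,0,0,0,1,0,0,0,0,0,0,1]

```text
clock: 9.45
eef_pos: [0.448, -0.0729, 0.2269]
tool_rot: [-0.438, 0.554, 0.435, 0.559]
ft_force: [-0.2, -0.5, 3.3]
grip_width: 0.0001
```

```bash

python3 - <<'E'
from h import *
go(st(-.12,0),.212,YS)
im=redpos("side",z=.09,name="s7")
cv2.imwrite("pics/s7.png",cv2.resize(im[200:350,150:300,::-1],None,fx=4,fy=4,interpolation=cv2.INTER_CUBIC))
E
```

```text
clock 9.45 tcp [ 0.448  -0.0729  0.2269] F [-0.16 -0.47  3.29] w 0.0001 q [-0.162  0.313 -0.405  0.844  0.001  0.079] x [ 0.0084 -0.0002 -1.    ] z [0.2379 0.9713 0.0018]
  turn [0.0002 0.0018 0.0082] deg 0.48130541587370695
  turn [-3.1414 -0.0129  0.0029] deg 179.99098505869918
  target [ 0.4456 -0.0724  0.212 ] shift now-axes [ 0.0148  0.0026 -0.0002] after turn [ 0.0149  0.0024 -0.0001]
side [259.6 290.1] [ 0.5623 -0.1038] st 0.0007618887900191642 -0.0027469625884486296
side [335.  273.8] [ 0.7032 -0.093 ] st 0.13508602951787002 0.04129679818199645
side [310.6 253.5] [ 0.671  -0.0363] st 0.09021995480779574 0.08874157706328754
```

View pics/s7.png

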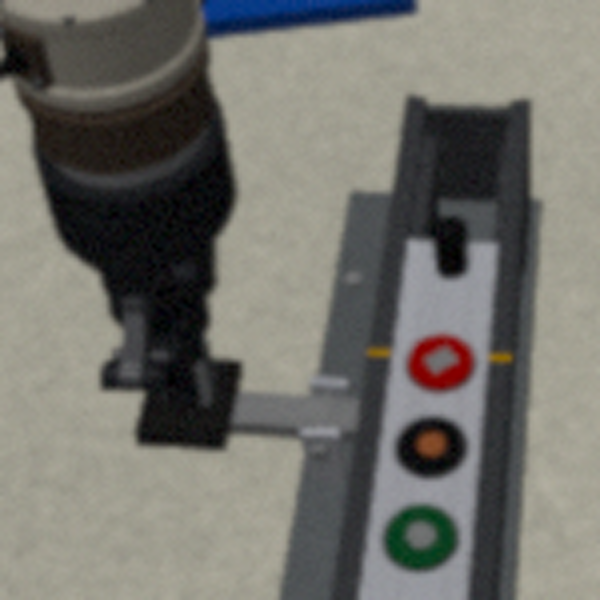

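>>> arm_command:
  moves: [0.003,0.001,0,0,0.002,0.004,1,0.003,0.001,0,0,0,0.002,1,0.003,0,0,0,0,0,1,0.003,0,0,0,0,0,1,0,0,0,0,0,0,1,0,0,0,0,0,0,1]

```text
clock: 10.0
eef_pos: [0.4471, -0.0724, 0.2149]
tool_rot: [-0.438, 0.555, 0.435, 0.557]
ft_force: [-0.3, -0.1, 2.1]
grip_width: -0.0002
```

```bash

python3 - <<'E'
from h import *
go(st(-.12,0),.212,YS)
E
```

```text
clock 10.0 tcp [ 0.4471 -0.0724  0.2149] F [-0.27 -0.12  2.07] w -0.0002 q [-0.161  0.33  -0.42   0.816 -0.     0.08 ] x [ 0.005 -0.001 -1.   ] z [0.2379 0.9713 0.0002]
  turn [0.0002 0.0002 0.0051] deg 0.29355518113036544
  turn [-3.1414 -0.008   0.0004] deg 179.98778424394206
  target [ 0.4456 -0.0724  0.212 ] shift now-axes [ 0.0029  0.0015 -0.0003] after turn [ 0.0029  0.0014 -0.0003]
```

>>> arm_command:
  moves: [0.0025,0.001,0,0,0,0.003,1,0,0,0,0,0,0,1,0.002,0,0,0,0,0,1,0,0,0,0,0,0,1]

```text
clock: 10.33
eef_pos: [0.4469, -0.0724, 0.2143]
tool_rot: [-0.438, 0.555, 0.435, 0.558]
ft_force: [-0.6, 1.0, 1.4]
grip_width: -0.0001
```

```bash

python3 - <<'E'
from h import *
go(st(-.12,0),.211,YS)
E
```

```text
clock 10.33 tcp [ 0.4469 -0.0724  0.2143] F [-0.65  0.96  1.43] w -0.0001 q [-0.161  0.33  -0.422  0.813 -0.     0.08 ] x [ 0.0062 -0.0012 -1.    ] z [0.2379 0.9713 0.0003]
  turn [0.0002 0.0003 0.0063] deg 0.36211881881364394
  turn [-3.1414 -0.0099  0.0005] deg 179.99135557890682
  target [ 0.4456 -0.0724  0.211 ] shift now-axes [ 0.0033  0.0013 -0.0003] after turn [ 0.0033  0.0012 -0.0003]
```

>>> arm_command:
  moves: [0.004,0,0,0,0,0,1,0.005,0,0,0,0,0,1]

```text
clock: 10.5
eef_pos: [0.4469, -0.0724, 0.2126]
tool_rot: [-0.439, 0.554, 0.434, 0.559]
ft_force: [-21.9, 3.7, 71.4]
grip_width: -0.0004
```

```bash

python3 - <<'E'
from h import *
im=redpos("side",z=.098,name="s8")
go(st(-.12,0),.211,YS)
cv2.imwrite("pics/s8.png",cv2.resize(im[200:350,150:300,::-1],None,fx=4,fy=4,interpolation=cv2.INTER_CUBIC))
E
```

```text
side [259.5 287.9] [ 0.5622 -0.1051] st 0.0009868137438196153 -0.0039556464519250574
side [335.  273.8] [ 0.7008 -0.0992] st 0.13416208901202326 0.03475358217113607
side [310.6 253.5] [ 0.669  -0.0433] st 0.08997797206219203 0.08151126758600745
clock 10.55 tcp [ 0.4467 -0.0723  0.2129] F [-17.37   3.22  50.66] w -0.0002 q [-0.16   0.331 -0.426  0.805 -0.     0.08 ] x [ 0.0094 -0.0017 -1.    ] z [0.2379 0.9713 0.0006]
  turn [0.0001 0.0006 0.0095] deg 0.547229875384109
  turn [-3.1414 -0.015   0.0009] deg 179.99227280111987
  target [ 0.4456 -0.0724  0.211 ] shift now-axes [ 0.0019  0.001  -0.0004] after turn [ 0.0019  0.001  -0.0003]
```

View pics/s8.png

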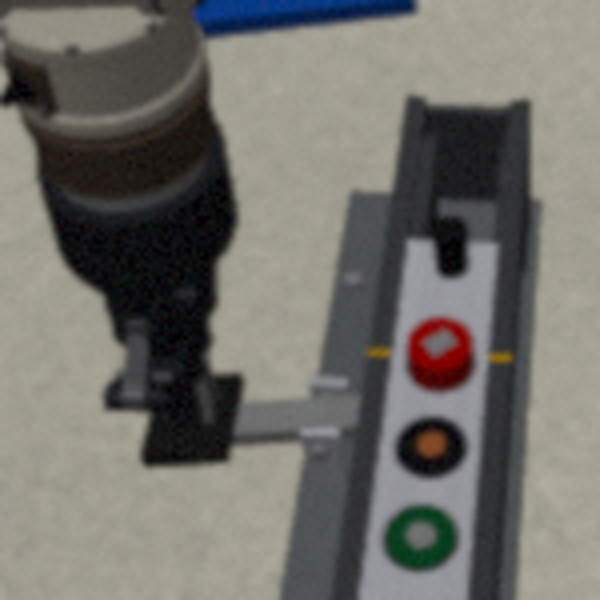

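>>> arm_command:
  moves: [-0.01,0,0,0,0,0,1,-0.02,0,0,0,0,0.004,1,-0.03,0,0,0,0,0,1,-0.03,0,0,0,0,0,1,-0.025,0,0,0,0,0,0.0,0,-0.025,0,0,0,0,0.0,0,-0.03,0,0,0,0,0.0,0,-0.03,0,0,0,0,0.0,0,-0.025,0,0,0,0,0.0,0,0,0,0,0,0,0.0,0,0,0,0,0,0,0.0,0,0,0,0,0,0,0.0]

```text
clock: 11.55
eef_pos: [0.5531, -0.0992, 0.3332]
tool_rot: [-0.437, 0.556, 0.436, 0.557]
ft_force: [0.4, 0.3, -0.1]
grip_width: 0.0429
```

```bash

python3 - <<'E'
from h import *
im=redpos("side",z=.098,name="s9")
go(st(0,0),.28,YS)
cv2.imwrite("pics/s9.png",cv2.resize(im[200:350,190:340,::-1],None,fx=4,fy=4,interpolation=cv2.INTER_CUBIC))
E
```

```text
side [259.7 287.9] [ 0.5624 -0.1052] st 0.0012099227043246377 -0.004016949843213139
side [335.  273.9] [ 0.7007 -0.0993] st 0.1341093029573419 0.03466767324239813
side [310.5 253.4] [ 0.6689 -0.0431] st 0.08985291431119999 0.08165598563875111
clock 11.6 tcp [ 0.5527 -0.0991  0.3331] F [-0.21  0.27 -0.09] w 0.0425 q [-0.177  0.4    0.04   1.21  -0.001  0.063] x [ 0.0008 -0.0014 -1.    ] z [ 0.2382  0.9712 -0.0011]
  turn [-0.0002 -0.0011  0.0011] deg 0.09149936523218262
  turn [3.1414 0.0017 0.0018] deg 179.99115255296343
  target [ 0.5622 -0.101   0.28  ] shift now-axes [ 0.0531 -0.0096  0.0005] after turn [ 0.0531 -0.0097  0.0005]
```

View pics/s9.png

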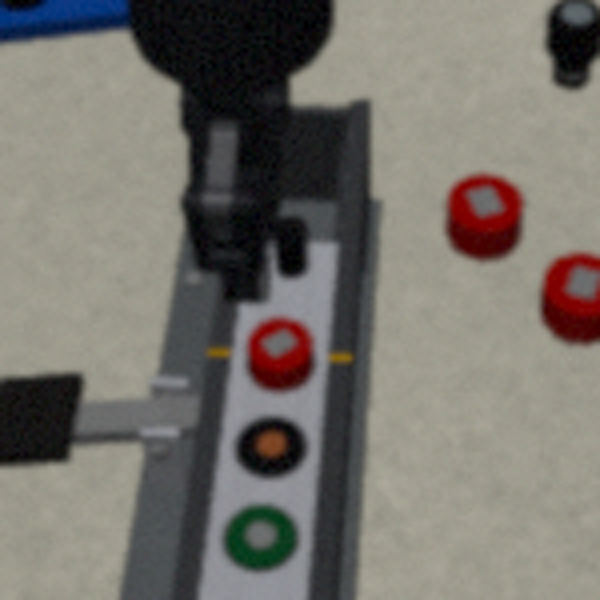

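>>> arm_command:
  moves: [0.01,-0.0096,0,0,0,0,0.0,0.02,0,0,0,0,0,0.0,0.02,0,0,0,0,0,0.0,0,0,0,0,0,0,0.0,0,0,0,0,0,0,0.0,0,0,0,0,0,0,0.0]

```text
clock: 12.1
eef_pos: [0.5572, -0.1003, 0.2828]
tool_rot: [-0.436, 0.557, 0.437, 0.555]
ft_force: [0.1, 0.7, 0.2]
grip_width: 0.0429
```

```bash

python3 - <<'E'
from h import *
im=snap("side","s10",(190,200,340,350),4)
print(cast("side",(259.75,286.25),.098))
go(st(0,0),.262,YS)
E
```

```text
[ 0.5631 -0.1016  0.098 ]
clock 12.15 tcp [ 0.5575 -0.1003  0.2834] F [-0.88  0.18  0.18] w 0.0424 q [-0.178  0.449 -0.021  1.102 -0.001  0.062] x [-0.0018 -0.001  -1.    ] z [ 0.2377  0.9713 -0.0014]
  turn [ 0.0004 -0.0014 -0.0016] deg 0.12253520158924329
  turn [-3.1412  0.0025 -0.0022] deg 179.97605172285049
  target [ 0.5622 -0.101   0.262 ] shift now-axes [ 0.0213 -0.0048  0.0005] after turn [ 0.0214 -0.0048  0.0005]
```

View pics/s10.png

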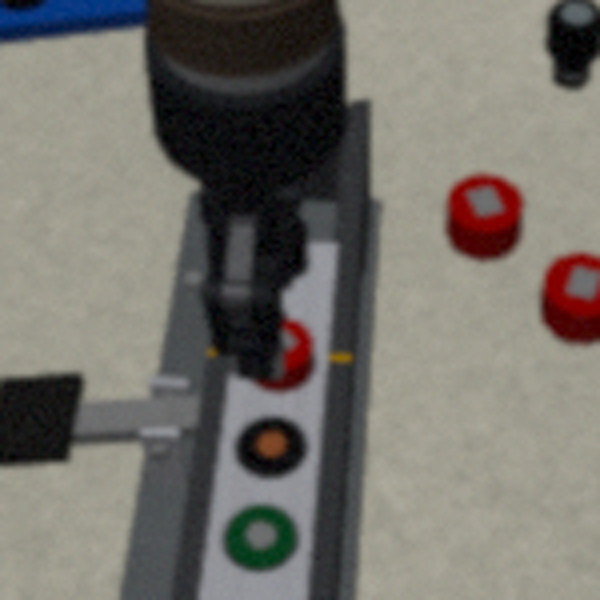

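>>> arm_command:
  moves: [0,-0.0053,0.0005,0,0,0,0.0,0,0,0,0,0,0,0.0,0.008,0,0,0,0,0,0.0,0.006,0,0,0,0,0,0.0,0,0,0,0,0,0,0.0,0,0,0,0,0,0,0.0]

```text
clock: 12.65
eef_pos: [0.5646, -0.1014, 0.2727]
tool_rot: [-0.439, 0.555, 0.435, 0.557]
ft_force: [0.5, -0.5, -0.2]
grip_width: 0.0429
```

```bash

python3 - <<'E'
from h import *
im=snap("side","s11",(190,200,340,350),4)
go(st(0.0003,0),.262,YS)
E
```

```text
clock 12.7 tcp [ 0.5644 -0.1013  0.2726] F [ 0.13 -0.39 -0.15] w 0.0428 q [-0.177  0.468 -0.021  1.076 -0.001  0.063] x [ 0.0059 -0.0024 -1.    ] z [ 0.2376  0.9714 -0.0009]
  turn [ 0.0005 -0.0009  0.0063] deg 0.36661577595839107
  turn [-3.1411 -0.0099 -0.0015] deg 179.97009135529106
  target [ 0.5625 -0.1011  0.262 ] shift now-axes [ 0.0105  0.002  -0.0002] after turn [ 0.0106  0.002  -0.0002]
```

View pics/s11.png

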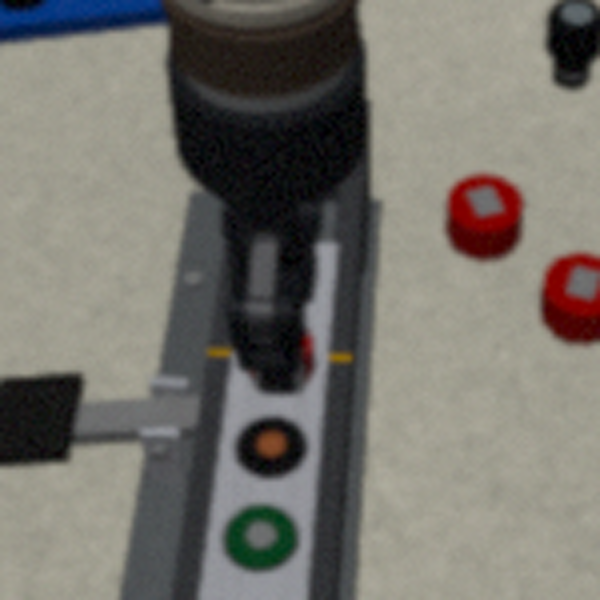

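>>> arm_command:
  moves: [0.005,0.002,0,0,0,0.006,0.0,0,0,0,0,0,0,0.0,0,0,0,0,0,0,0.0]

```text
clock: 12.95
eef_pos: [0.5622, -0.1008, 0.2669]
tool_rot: [-0.437, 0.557, 0.437, 0.556]
ft_force: [-0.3, 0.9, -0.2]
grip_width: 0.0427
```

```bash

python3 - <<'E'
from h import *
for y in(-.022,-.034):
  for z in(.085,.095,.105): print(y,z,proj("side",[*st(0,y),z]))
go(st(0.0003,0),.262,YS)
E
```

```text
-0.022 0.085 [258.316  300.7719]
-0.022 0.095 [258.085  297.3248]
-0.022 0.105 [257.8499 293.8151]
-0.034 0.085 [257.669 306.518]
-0.034 0.095 [257.4295 303.0825]
-0.034 0.105 [257.1856 299.584 ]
clock 12.95 tcp [ 0.5622 -0.1008  0.2669] F [-0.26  0.88 -0.23] w 0.0427 q [-0.177  0.473 -0.03   1.069 -0.001  0.063] x [-0.0011 -0.0007 -1.    ] z [ 0.2376  0.9714 -0.0009]
  turn [ 0.0005 -0.0009 -0.0009] deg 0.07720808762429608
  turn [-3.1411  0.0013 -0.0015] deg 179.97320778571597
  target [ 0.5625 -0.1011  0.262 ] shift now-axes [ 0.0049 -0.0003 -0.0002] after turn [ 0.0049 -0.0003 -0.0002]
```

>>> arm_command:
  moves: [0.004,0,0,0,0,0,0.0,0,0,0,0,0,0,0.0,0.002,0,0,0,0,0,0.0]

```text
clock: 13.2
eef_pos: [0.5623, -0.1009, 0.2607]
tool_rot: [-0.437, 0.557, 0.436, 0.556]
ft_force: [0.2, 0.3, -0.7]
grip_width: 0.043
```

```bash

python3 - <<'E'
from h import *
im=snap("side","s12",(190,200,340,350),4)
go(st(0.0003,0),.260,YS)
E
```

```text
clock 13.25 tcp [ 0.562  -0.1008  0.2599] F [-0.45 -0.69 -0.87] w 0.0425 q [-0.177  0.479 -0.039  1.054 -0.001  0.063] x [-0.0018 -0.0006 -1.    ] z [ 0.2376  0.9714 -0.001 ]
  turn [ 0.0004 -0.001  -0.0016] deg 0.1123712160042661
  turn [-3.1412  0.0026 -0.0016] deg 179.97494945079427
  target [ 0.5625 -0.1011  0.26  ] shift now-axes [-0.0001 -0.0005 -0.0001] after turn [-0.0001 -0.0005 -0.0001]
```

View pics/s12.png

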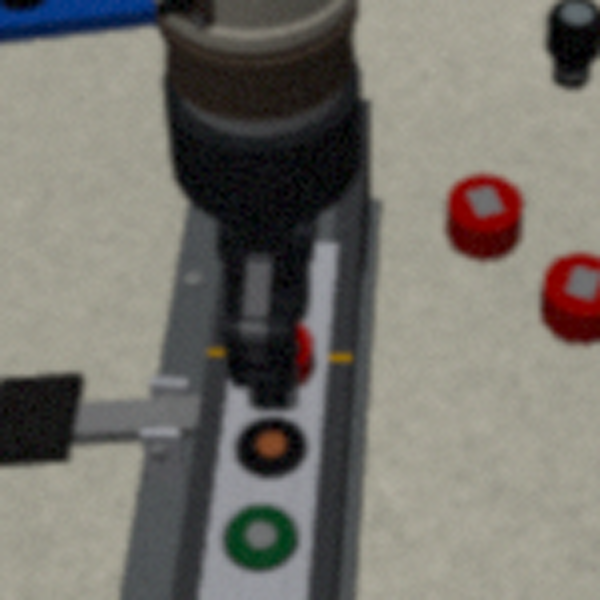

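>>> arm_command:
  moves: [0.0012,0,0,0,0,0,0.0,0,0,0,0,0,0,0.0,0,0,0,0,0,0,1,0,0,0,0,0,0,1,0,0,0,0,0,0,1,0,0,0,0,0,0,1]

```text
clock: 13.75
eef_pos: [0.5621, -0.1007, 0.2587]
tool_rot: [-0.436, 0.557, 0.437, 0.556]
ft_force: [0.2, 0.9, -1.0]
grip_width: 0.0277
```

```bash

python3 - <<'E'
from h import *
im=snap("side","s13",(190,200,340,350),4)
go(st(0.0003,0),.30,YS)
E
```

```text
clock 13.8 tcp [ 0.5621 -0.1008  0.2587] F [-0.84  0.27  0.42] w 0.0274 q [-0.177  0.48  -0.041  1.051 -0.001  0.063] x [-0.0016 -0.0005 -1.    ] z [ 0.2376  0.9714 -0.0008]
  turn [ 0.0005 -0.0008 -0.0015] deg 0.10002462954969417
  turn [-3.1411  0.0023 -0.0013] deg 179.97382694160132
  target [ 0.5625 -0.1011  0.3   ] shift now-axes [-0.0413 -0.0004 -0.0002] after turn [-0.0413 -0.0005 -0.0002]
```

View pics/s13.png

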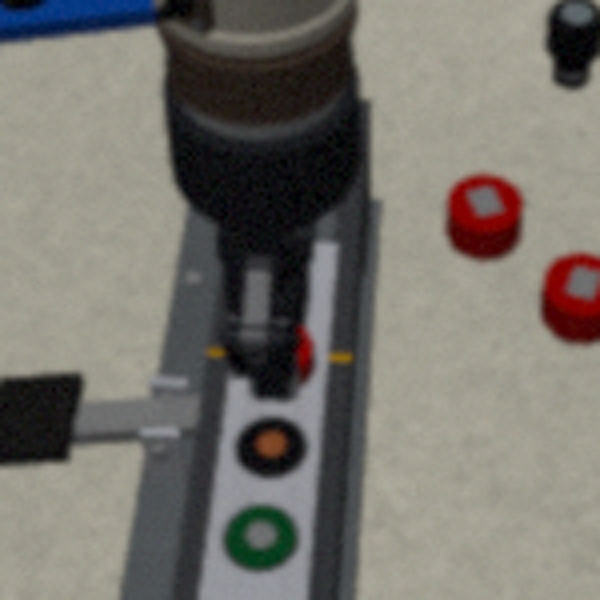

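>>> arm_command:
  moves: [-0.004,0,0,0,0,0,1,-0.006,0,0,0,0,0,1,-0.01,0,0,0,0,0,1,-0.02,0,0,0,0,0,1,-0.025,0,0,0,0,0,1,-0.025,0,0,0,0,0,1,0,0,0,0,0,0,1,0,0,0,0,0,0,1,0,0,0,0,0,0,1]

```text
clock: 14.55
eef_pos: [0.5619, -0.1008, 0.3578]
tool_rot: [-0.437, 0.556, 0.436, 0.556]
ft_force: [0.0, -0.1, -0.0]
grip_width: 0.0275
```

```bash

python3 - <<'E'
from h import *
im=snap("side","s14",(190,180,340,330),4)
go([.5645,.2605],.35,[0,1])
go([.5645,.2605],.35,[1,0])
E
```

```text
clock 14.6 tcp [ 0.5617 -0.1007  0.3573] F [-0.9  -0.18  1.18] w 0.0275 q [-0.177  0.404  0.11   1.278 -0.001  0.063] x [-0.0005 -0.0011 -1.    ] z [ 0.2377  0.9713 -0.0011]Traceback (most recent call last):
  File "<stdin>", line 3, in <module>
  File "h.py", line 39, in go
    z=np.array([jaw[0]*s,jaw[1]*s,0]);z/=np.linalg.norm(z);T=np.c_[x,np.cross(z,x),z]
                                      ^^^^^^^^^^^^^^^^^^^^
numpy._core._exceptions._UFuncOutputCastingError: Cannot cast ufunc 'divide' output from dtype('float64') to dtype('int64') with casting rule 'same_kind'
```

View pics/s14.png

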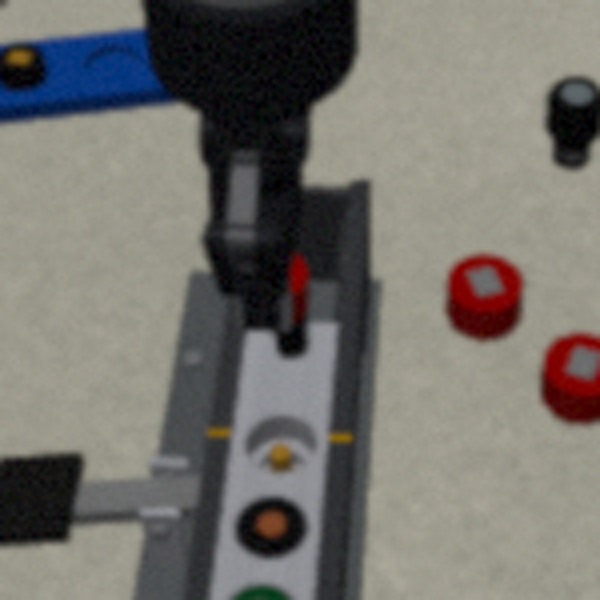

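```bash

python3 - <<'E'
from h import *
out=[]
for n,b in(("top",(185,215,240,325)),("side",(180,180,258,212))):
    t=cv2.imread(f"pics/{n}0.png");x0,y0,x1,y1=b
    g=t[y0:y1,x0:x1].max(2).astype(float);g=cv2.GaussianBlur(g,(0,0),.7)
    g=np.clip((g-60)*255/(150-60),0,255).astype(np.uint8) if 0 else cv2.normalize(g,None,0,255,cv2.NORM_MINMAX).astype(np.uint8)
    big=cv2.cvtColor(cv2.resize(cv2.createCLAHE(4,(4,4)).apply(g),None,fx=5 if n=="top" else 9,fy=5 if n=="top" else 9,interpolation=cv2.INTER_CUBIC),cv2.COLOR_GRAY2BGR)
    f=5 if n=="top" else 9
    for c in((.5645,.2606),(.5087,.2611)):
        a=np.linspace(0,2*np.pi,60);P=np.array([proj(n,[c[0]+.017*np.cos(q),c[1]+.017*np.sin(q),.014]) for q in a])
        for p in P: cv2.circle(big,tuple(int(v) for v in ((p-[x0,y0]+.5)*f)),1,(0,0,255),-1)
    cv2.imwrite(f"pics/hole_{n}.png",big)
go([.5645,.2606],.35,np.array(YS))
E
```

```text
clock 14.6 tcp [ 0.5617 -0.1007  0.3573] F [-0.9  -0.18  1.18] w 0.0275 q [-0.177  0.404  0.11   1.278 -0.001  0.063] x [-0.0005 -0.0011 -1.    ] z [ 0.2377  0.9713 -0.0011]
  turn [ 0.0004 -0.0011 -0.0003] deg 0.07114778645131409
  turn [-3.1412  0.0004 -0.0018] deg 179.97687640253497
  target [0.5645 0.2606 0.35  ] shift now-axes [0.0069 0.0832 0.3517] after turn [0.0073 0.0833 0.3516]
```

View pics/hole_top.png

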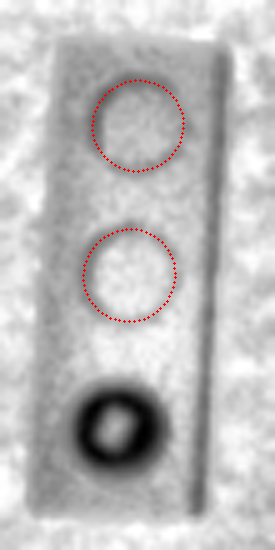

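View pics/hole_side.png

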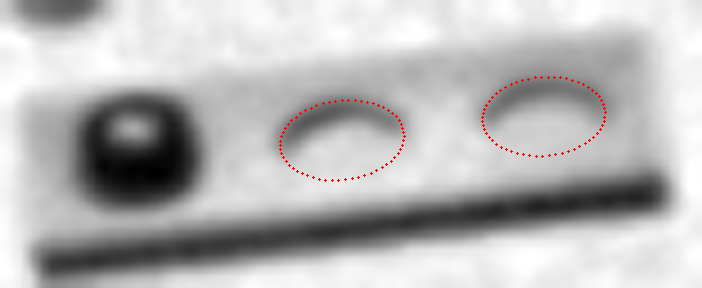

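>>> arm_command:
  moves: [0,0.005,0.02,0,0,0,1,0,0.008,0.034,0,0,0,1,0,0.008,0.034,0,0,0,1,0,0.008,0.034,0,0,0,1,0,0.008,0.034,0,0,0,1,0,0.008,0.034,0,0,0,1,0,0.008,0.034,0,0,0,1,0,0.008,0.034,0,0,0,1,0,0.008,0.034,0,0,0,1,0,0.008,0.034,0,0,0,1,0,0.005,0.02,0,0,0,1,0,0,0,0,0,0,1,0,0,0,0,0,0,1,0,0,0,0,0,0,1]

```text
clock: 15.77
eef_pos: [0.5613, 0.2686, 0.3384]
tool_rot: [-0.432, 0.568, 0.438, 0.547]
ft_force: [0.2, 0.3, 0.4]
grip_width: 0.0273
```

```bash

python3 - <<'E'
from h import *
go([.5642,.2612],.25,YS)
E
```

```text
clock 15.77 tcp [0.5613 0.2686 0.3384] F [0.24 0.31 0.38] w 0.0273 q [0.446 0.531 0.262 1.332 0.003 0.691] x [-0.0284 -0.0103 -0.9995] z [ 0.2429  0.9699 -0.0168]
  turn [-0.0052 -0.0168 -0.0251] deg 1.7546199136969034
  turn [ 3.136  -0.0393  0.0263] deg 179.70031791977905
  target [0.5642 0.2612 0.25  ] shift now-axes [ 0.0884 -0.0068 -0.005 ] after turn [ 0.0884 -0.0045 -0.0065]
```

>>> arm_command:
  moves: [0,0,0,-0.005,-0.017,-0.025,1,0,0,0,0,0,0,1,0.015,-0.004,-0.006,0,0,0,1,0.025,0,0,0,0,0,1,0.025,0,0,0,0,0,1,0.015,0,0,0,0,0,1,0,0,0,0,0,0,1,0,0,0,0,0,0,1,0,0,0,0,0,0,1]

```text
clock: 16.52
eef_pos: [0.565, 0.2489, 0.2565]
tool_rot: [-0.432, 0.562, 0.431, 0.558]
ft_force: [-0.3, 0.1, 0.3]
grip_width: 0.0276
```

```bash

python3 - <<'E'
from h import *
go([.5642,.2612],.205,YS)
E
```

```text
clock 16.52 tcp [0.565  0.2489 0.2565] F [-0.28  0.07  0.3 ] w 0.0276 q [ 0.415  0.568  0.103  1.111 -0.002  0.673] x [-0.0044 -0.0044 -1.    ] z [ 0.2545  0.9671 -0.0054]
  turn [-0.017  -0.0054 -0.0032] deg 1.036277194818488
  turn [ 3.1246 -0.005   0.0084] deg 179.0280649323593
  target [0.5642 0.2612 0.205 ] shift now-axes [0.0515 0.0038 0.012 ] after turn [0.0515 0.0037 0.0118]
```

>>> arm_command:
  moves: [0,0.0037,0.012,-0.017,-0.005,-0.003,1,0,0,0,0,0,0,1,0,0,0,0,0,0,1,0.012,0,0,0,0,0,1,0.015,0,0,0,0,0,1,0.01,0,0,0,0,0,1,0,0,0,0,0,0,1,0,0,0,0,0,0,1,0,0,0,0,0,0,1]

```text
clock: 17.27
eef_pos: [0.5678, 0.2652, 0.2279]
tool_rot: [-0.439, 0.55, 0.436, 0.561]
ft_force: [-0.2, 0.8, -0.0]
grip_width: 0.0274
```

```bash

python3 - <<'E'
from h import *
snap("side","s15",(170,120,300,250),4.5)
go([.5642,.2612],.196,YS)
E
```

```text
clock 17.32 tcp [0.5679 0.2653 0.2282] F [ 1.28 -0.1  -0.16] w 0.0271 q [0.437 0.602 0.082 1.033 0.    0.674] x [ 0.0154  0.0074 -0.9999] z [0.2349 0.9719 0.0109]
  turn [0.0031 0.0109 0.0132] deg 0.99809746552001
  turn [-3.1384 -0.0208  0.0171] deg 179.82116889450296
  target [0.5642 0.2612 0.196 ] shift now-axes [ 0.0321  0.0031 -0.0052] after turn [ 0.0322  0.0027 -0.0048]
```

View pics/s15.png

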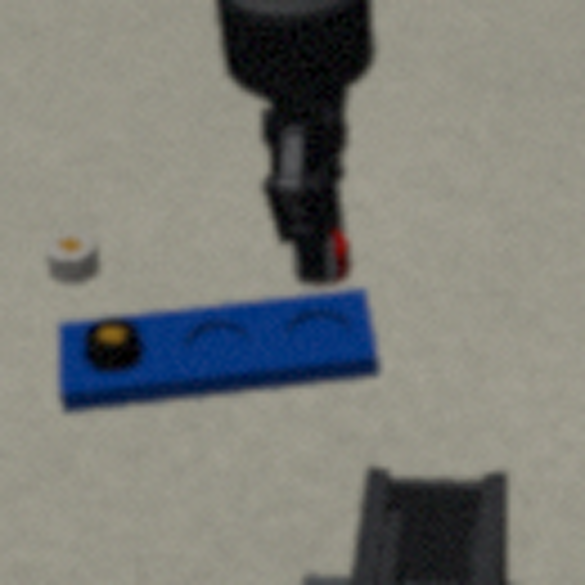

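>>> arm_command:
  moves: [0,0.002,-0.004,0.002,0.009,0.011,1,0,0,0,0,0,0,1,0,0,0,0,0,0,1,0.007,0,0,0,0,0,1,0.007,0,0,0,0,0,1,0.005,0,0,0,0,0,1,0,0,0,0,0,0,1,0,0,0,0,0,0,1,0,0,0,0,0,0,1]

```text
clock: 18.07
eef_pos: [0.5654, 0.2615, 0.2089]
tool_rot: [-0.437, 0.555, 0.436, 0.558]
ft_force: [0.4, -0.1, 0.5]
grip_width: 0.0276
```

```bash

python3 - <<'E'
from h import *
go([.5642,.2612],.196,YS)
E
```

```text
clock 18.07 tcp [0.5654 0.2615 0.2089] F [ 0.37 -0.06  0.48] w 0.0276 q [ 0.433  0.62   0.058  1.005 -0.     0.673] x [ 0.0037  0.0017 -1.    ] z [0.2375 0.9714 0.0025]
  turn [0.0006 0.0025 0.0032] deg 0.23741699694291232
  turn [-3.141  -0.0051  0.004 ] deg 179.96744792080753
  target [0.5642 0.2612 0.196 ] shift now-axes [ 0.0129  0.0011 -0.0006] after turn [ 0.0129  0.0011 -0.0006]
```

>>> arm_command:
  moves: [0,0.001,-0.0004,0,0.002,0.003,1,0,0,0,0,0,0,1,0.005,0,0,0,0,0,1,0.005,0,0,0,0,0,1,0,0,0,0,0,0,1,0,0,0,0,0,0,1]

```text
clock: 18.57
eef_pos: [0.5644, 0.2616, 0.1982]
tool_rot: [-0.437, 0.556, 0.437, 0.557]
ft_force: [0.3, -0.3, -0.2]
grip_width: 0.0276
```

```bash

python3 - <<'E'
from h import *
snap("side","s16",(170,150,290,230),6.5)
im=snap("top","t16",(140,190,280,330),4)
go([.5642,.2612],.187,YS)
E
```

```text
clock 18.67 tcp [0.5644 0.2615 0.1983] F [-0.14 -0.04 -1.58] w 0.0276 q [0.434 0.631 0.046 0.986 0.    0.674] x [ 0.0006  0.0007 -1.    ] z [0.2374 0.9714 0.0008]
  turn [0.0007 0.0008 0.0005] deg 0.06579874585034093
  turn [-3.1409 -0.0007  0.0013] deg 179.96130700626304
  target [0.5642 0.2612 0.187 ] shift now-axes [ 0.0113  0.0001 -0.0003] after turn [ 0.0113  0.0001 -0.0003]
```

View pics/s16.png

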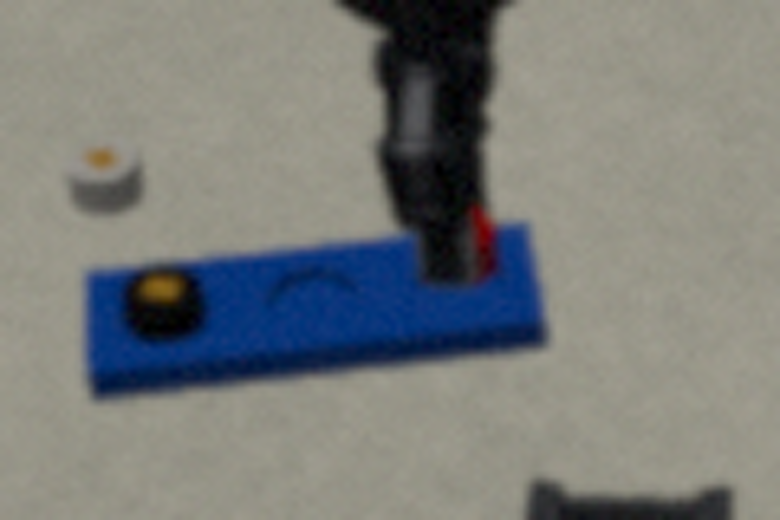

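View pics/t16.png

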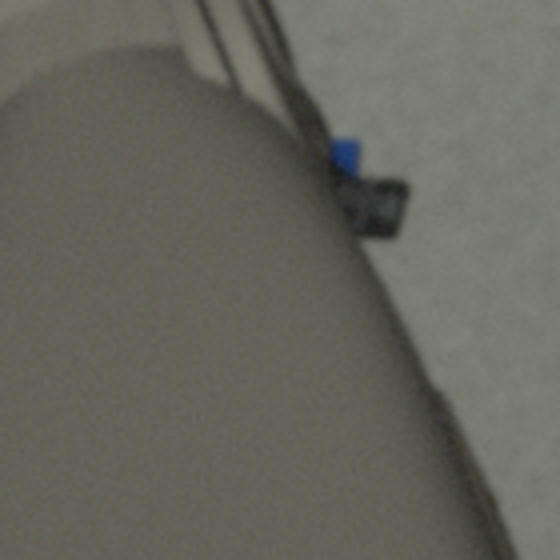

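```bash

python3 - <<'E'
from h import *
im=cv2.imread("pics/s16_raw.png")[:,:,::-1].copy()
for c,s in blobs(im,(0,150,40),(10,255,255),8):
    if c[1]<230: print(c,s)
a=np.linspace(0,2*np.pi,200)
for z in(.0196,.0376):
    P=np.array([proj("side",[.5645+.015*np.cos(q),.2612+.015*np.sin(q),z]) for q in a]);print(z,P.max(0),P.min(0))
E
```

```text
0.0196 [245.7805 194.4475] [233.7027 186.6997]
0.0376 [245.3453 188.8108] [233.1293 181.0902]
```

>>> arm_command:
  moves: [0.004,0,0,0,0,0,1,0.003,0,0,0,0,0,1,0,0,0,0,0,0,1,0,0,0,0,0,0,1]

```text
clock: 19.0
eef_pos: [0.5645, 0.2616, 0.1909]
tool_rot: [-0.437, 0.556, 0.437, 0.557]
ft_force: [0.2, 0.1, 0.1]
grip_width: 0.0275
```

```bash

python3 - <<'E'
from h import *
go([.5642,.2612],.187,YS)
E
```

```text
clock 19.0 tcp [0.5645 0.2616 0.1909] F [0.19 0.12 0.07] w 0.0275 q [0.434 0.639 0.039 0.97  0.    0.673] x [ 0.0013  0.0009 -1.    ] z [0.2373 0.9714 0.0012]
  turn [0.0007 0.0012 0.001 ] deg 0.09939206846870394
  turn [-3.1409 -0.0016  0.0018] deg 179.95788430298285
  target [0.5642 0.2612 0.187 ] shift now-axes [ 0.0039  0.0002 -0.0004] after turn [ 0.0039  0.0002 -0.0004]
```

>>> arm_command:
  moves: [0.003,0,0,0,0,0,1,0,0,0,0,0,0,1,0.001,0,0,0,0,0,1]

```text
clock: 19.25
eef_pos: [0.5647, 0.2616, 0.1873]
tool_rot: [-0.437, 0.555, 0.437, 0.557]
ft_force: [-3.3, -1.1, 12.4]
grip_width: 0.0278
```

```bash

python3 - <<'E'
from h import *
go([.5642,.2612],.187,YS)
E
```

```text
clock 19.25 tcp [0.5647 0.2616 0.1873] F [-3.29 -1.09 12.39] w 0.0278 q [0.434 0.643 0.036 0.962 0.    0.673] x [ 0.0018  0.0011 -1.    ] z [0.2374 0.9714 0.0015]
  turn [0.0007 0.0015 0.0015] deg 0.12567139771013308
  turn [-3.1409 -0.0024  0.0023] deg 179.9626931328144
  target [0.5642 0.2612 0.187 ] shift now-axes [ 0.0003  0.0004 -0.0005] after turn [ 0.0003  0.0004 -0.0005]
```

>>> arm_command:
  moves: [0,0,0,0,0,0,1,0,0,0,0,0,0,0.2,0,0,0,0,0,0,0.1,0,0,0,0,0,0,0.0,0,0,0,0,0,0,0.0,-0.01,0,0,0,0,0,0.0,-0.02,0,0,0,0,0,0.0,-0.03,0,0,0,0,0,0.0,-0.03,0,0,0,0,0,0.0,-0.03,0,0,0,0,0,0.0,0,-0.02,-0.03,0,0,0,0.0,0,-0.02,-0.03,0,0,0,0.0,0,-0.02,-0.03,0,0,0,0.0,0,0,0,0,0,0,0.0,0,0,0,0,0,0,0.0]

```text
clock: 20.5
eef_pos: [0.6025, 0.1583, 0.3206]
tool_rot: [-0.439, 0.552, 0.437, 0.558]
ft_force: [-0.4, -0.5, -0.2]
grip_width: 0.0429
```

```bash

python3 - <<'E'
from h import *
go()
snap("side","s17",(170,150,370,300),4)
snap("top","t17",(140,190,280,330),4)
E
```

```text
clock 20.5 tcp [0.6025 0.1583 0.3206] F [-0.35 -0.45 -0.17] w 0.0429 q [ 0.257  0.524  0.204  1.242 -0.     0.491] x [ 0.0085  0.0021 -1.    ] z [0.2319 0.9727 0.0041]
```

View pics/s17.png

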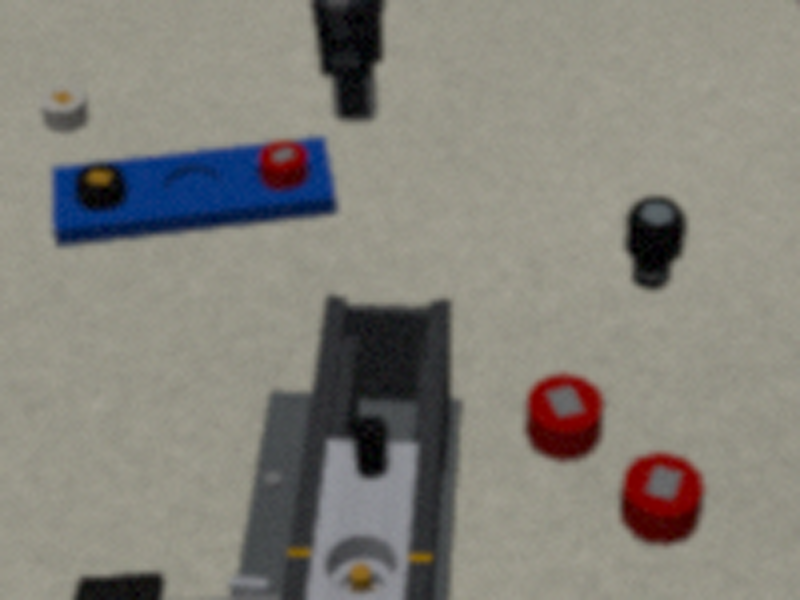

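View pics/t17.png

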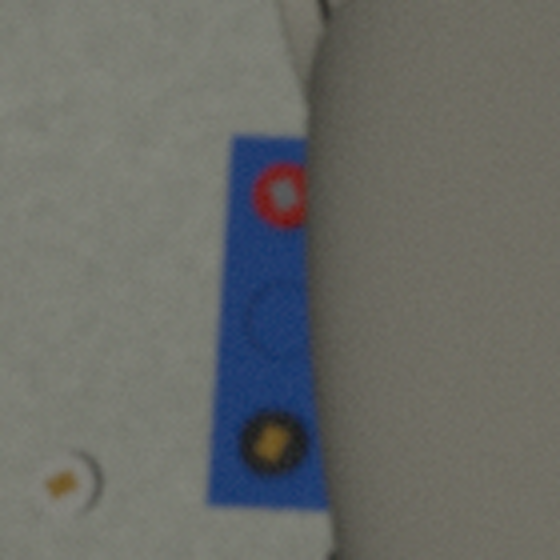

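```bash

python3 - <<'E'
from h import *
print(tri((240.6,188.4),(210.9,238.4)))
print("tray mount ref",tri((194.3,193.7),(207.4,300.5)))
for z in(.026,.032):print(cast("side",(240.6,188.4),z),cast("top",(210.9,238.4),z))
im=snap("side","s18",(150,170,350,410),2.5)
E
```

```text
(array([0.5663, 0.2614, 0.0257]), np.float64(0.0016344321888360112))
tray mount ref (array([0.4528, 0.2622, 0.0264]), np.float64(0.0010104722825860822))
[0.5671 0.2613 0.026 ] [0.5654 0.2614 0.026 ]
[0.5666 0.254  0.032 ] [0.5647 0.2605 0.032 ]
```

View pics/s18.png

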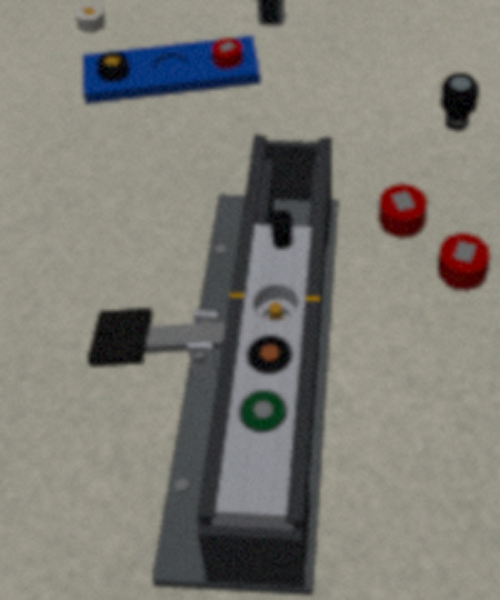

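The red mount's face triangulates to 25.7 mm (26 mm expected), so it is home in the pocket. The black and green mounts are still seated flush, the eyepiece is standing where it was, and the arm is touching nothing.

```bash
python3 -c "
from workcell import bot
print(bot.job_done())"
```

```text
the job is handed in; nothing more can be done
None
```

The red mount is out of the bar and standing face up in the tray pocket at x = +56 mm (tray_hole2). I handed the job in at about 20.6 s.

**What I did:** I slid the bar about 75 mm by caging its knob between the fingers. The red mount ended about 0.5 mm from the pin's position. I then pressed the pedal to its stop, gripped the raised mount, lifted it out and lowered it into the pocket until it touched. I let go there and backed the arm clear.

**Last checks:**
- **Red mount:** its face triangulates to 25.7 mm (26 mm expected when home). Side and top views place it at (0.566, 0.261) and agree to about 2 mm.
- **Other things:** in the last side picture the black, green and tray mounts are seated, and the eyepiece stands where it was. The arm is touching nothing, and the lever is still pressed.

**Readings that were off:**
- **Pedal stop:** the fingertips briefly pressed it with a reading of about 71 N vertically. That is under the 120 N wrist limit, but more than I intended.
- **Set-down:** contact with the tray pocket read about 12 N.
- **Grip width:** the gripper read 27.5 mm on the 30 mm mount. I did not find out why, but the hold was firm and the lift and placing were unaffected.

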